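# Free the eccentric lock and close the jaw on the check valve

### The job

On the blue assembly fixture, push the red post round with the fingertips to turn the brass cam to its low point, so that its lever points straight forward along the white line; leave the slide back until then. Then push the yellow tab forward so the slide goes fully home and its jaw closes the standing bronze check valve against the V-stop. Do it by pushing only: lift nothing, keep the valve upright, leave the cam at its low point and the loose parts around undisturbed.

Things in the scene. Friction and masses are not known exactly. Their poses are not given: they have to be found in the camera images.
- fixture: Blue base plate bolted to the bench, 280 x 190 x 12 mm; origin at the centre of its underside, on the bench. Its +x is 'forward', the slide's travel (away from the robot), +y left, z up. Slide along y = -45 mm; cam pivot at x = 30, y = 45 mm. White line on the plate at y = 45, x = 86 to 138 mm. V-stop ahead of the jaw, 57 mm high. Nothing on the fixture is higher than 92 mm above the bench.
- cam (a joint): Angle of the brass eccentric cam, rad. 0 = low point: lever and lobe point straight forward along the white line, the slide's foot has room. Positive = lever swung anticlockwise seen from above; the lobe then blocks the foot. Range -0.6 to 2.6, starts at 1.2 to 2.2 (lever to the left or back left): turn it clockwise. Friction: about 5 N on the post turns it; no spring, stays where left.
- cam_pivot (a point): Pivot of the cam, on its axis at the cam's top face, 34 mm above the bench. Eccentric disc 64 mm diameter, its centre 14 mm from the pivot toward the lever.
- post (a point): Centre of the top of the red upright post on the cam's lever: 16 mm diameter, top 74 mm above the bench, free from 36 mm up, 60 mm from the pivot. At cam angle q it lies in the fixture's direction (cos q, sin q) from the pivot. Push it sideways round the pivot. What lies under its path (cam, slide's foot) is at most 36 mm above the bench.
- slide (a joint): Travel of the steel follower slide along the fixture's +x, m: 0 = fully back, 0.030 = fully home (hard stop); starts at 0 to 0.003. Friction about 4 N (about 10 N with the valve), no spring. Its foot, 36 mm high, reaches left behind the cam: it gets home only with the cam near its low point.
- tab_back (a point): On the rear face of the slide's yellow push tab, at its middle across, 60 mm above the bench; seat lies straight forward of it. Tab 50 mm wide, 12 mm thick (forward of this point), 40 to 75 mm above the bench; behind it the flat slide block runs on for 40 mm, its top 40 mm above the bench. Push here, forward.
- valve_center (a point): Centre, half-way up, of the loose bronze check-valve body standing upright on the fixture between jaw and V-stop: 48 mm diameter, 80 mm high, 0.4 to 0.8 kg. The jaw pushes it into the V-stop.
- seat (a point): Where the valve's centre stands once closed in the V-stop (fixed to the fixture, 52 mm above the bench).
- cap_center (a point): Centre of the loose orange plastic coupler cap, 38 mm diameter, 26 mm high, standing on the fixture's rear left corner. Bystander.
- tee_center (a point): Centre of the loose grey cast-iron tee fitting, 90 x 73 mm, 42 mm high. Bystander.
- nut_center (a point): Centre of the loose polished steel swivel nut, 40 mm wide, 28 mm high. Bystander.
- nipple_center (a point): Centre of the loose standing brass nipple, 32 mm wide, 50 mm high. Bystander.
- jar_center (a point): Centre of the loose jar of thread paste, 52 mm diameter, 70 mm high. Bystander.
Not all that is in view belongs to the job. Of the things that look like the part that bears valve_center, the smallest one is meant.

How it is judged:
By the outcome, as a careful person would: the job done as asked, in the order asked, and still so for the second after the job is handed in, with the robot touching nothing.
It also fails if it takes over 53 s, if anything falls off the work surface, if the arm or the gripper's body presses on something with over 40 N, if the wrist force passes 120 N, or if a joint passes its speed limit or range.

### The arm

A 6-joint arm with a two-finger parallel gripper is mounted at the origin on the work surface. World frame = base frame: x ahead of the robot, y to its left, z up, the work surface at z = 0. Lengths are in m, angles in rad, forces in N, time in s.
With the tool pointing down it reaches from about 0.35 to 0.725 m from the base axis. Payload 4.3 kg.
Tool frame: the origin (TCP) lies between the finger pads; the fingertips stand 14 mm ahead of it and the grasp point (between the pads) lies 5 mm behind it (arm.tips_ahead is the distance from the TCP to the fingertips, in m); x points along the fingers, z is the direction in which the jaws open and shut, and the axes are right-handed (so a half turn about x gives the same grasp; the last joint's range is limited). The gripper opens to 85 mm and grips with 20 to 120 N. Pads are 22 mm wide; open, the fingers measure 114 mm over their backs; the gripper's body (76 mm by 85 mm) begins 54 mm behind the grasp point. The pads swing forward as they close: fully open they stand 13 mm farther back than shut.
Start: joints at [-1.345, 0.377, 0.081, 1.274, 0, 1.46], TCP at [0.189, -0.543, 0.245] pointing down, gripper open.
Joint ranges: [-2.72, 2.72], [-0.84, 1.66], [-1.02, 1.22], [-1.77, 2.12], [-1.37, 1.28], [-3.14, 3.14]. Speed limits (rad/s): [2.57, 2.57, 3.14, 3.14, 3.14, 3.14].

### API

Orientations are given as a rotation vector (axis times angle).
In Python, from rig import telemetry, vision, order, arm gives the robot as it stands.
- The arm moves only by the tool jog_arm, never from a script. Its argument "series" is a list that holds one entry, the list of rows, each a list of 5 numbers: the shift along the world's x, y, z in cm, then the turn about the world's z in rad, then the finger opening in cm, from 0 to 8.54. In form: [[[x, y, z, turn, fingers], ...]]. A call has exactly 5 rows; each row is the pose to reach, as a shift and turn from the pose commanded when the call began; what a row does not reach only later rows make up. A row lasts 1/8 s, in which the tool goes at most 62.5 mm and 10.7 degrees, less where a joint would pass 70% of its speed; a pose out of reach is approached as far as the arm can. A call with a gripper value outside its range is refused whole. The fingers move at their own pace and stop on an object; "grip_force" is the grip in N (left out, the last holds). Time passes only in rows, so rows that repeat a pose let the fingers close, or fill a call up. It gives the time, the measured TCP pose, the force and the opening at its end, in the units of the state.
- telemetry.state(): the state, without advancing time (a new reading comes with each control period).
- vision.get_image(name): name is "scene" or "top" or "wrist"; returns the picture (420x560x3 uint8, blue, green, red); there is no depth.
- vision.camera_params(name): a dict with "camera_matrix" (3x3 intrinsics, pixels), "k1" (the pictures are not rectified: a ray, as slopes to the right and down, at radius r is drawn at 1 + k1 r^2 times it, then the intrinsics apply), "xyz" and "rotation" of the camera in the world. Camera axes: x right, y down, z forward; pixel columns grow to the right and rows downward; lengths in m; the calibration is good to about 2 mm. A picture is of the moment at which its call begins: read the wrist's pose just before it. camera_params takes no time and is no camera call; for the wrist camera it gives the pose at the moment of the call.
- order.finish_job(): hands the job in, once; it reports no verdict.
Trained networks look in the newest picture that a camera, given by its name, has taken for a name from the list of things; names that differ only in an ending like _2 or _b are one class to them, and where a whole thing is asked for, a point or a joint stands for the part that bears it (a point fixed in the world has none). Each returns a list of dicts, best first, with "confidence" (0 to 1); they miss things now and then, are a little off and sometimes report something else, mostly with a low value. They report only what shows in the picture. A call takes as long as a camera call. They do not tell look-alikes from the thing itself.
- vision.masks_of(camera, query): "mask" (420x560 bool, what is visible of it) and "bbox" ([left, top, right, bottom] in pixels, round what is visible of it).
- vision.mark_of(camera, query): "uv" ([column, row] in pixels: a listed point, or the origin of a listed thing).
The state is a dict: "time": time; "joint_pos": joint angles; "dq": joint speeds; "joint_torque": joint torques, N m; "tool_pos": TCP position; "orientation": TCP orientation; "contact_force": force on the tool from outside, world axes, zero at the start; "ft_torque": the same for the moment, N m; "opening": finger opening in m.
Only numpy, scipy, OpenCV 4.12 (cv2) and the standard library are available. Lean on these libraries where they do the work, as an engineer would, in place of code of your own. Each camera call takes 0.05 s, during which the arm holds its last target.

## Working session

There is one attempt and no reset: what is moved stays moved. The work goes in short steps, Python scripts to look and compute and a tool call to move; the robot and the scene stay as the last step left them, time stands still between calls to the robot, and variables do not carry over. Pictures are saved under pics/ and viewed, and the job is handed in when it is done.

Besides the shell and the picture viewer there is one more tool, called after "Call:" as name(argument=value, ...), one argument or row to a line, values as JSON. jog_arm: Moves the arm, as the interface text tells. Its arguments: {"type":"object","properties":{"series":{"type":"array"},"grip_force":{"type":"number"}},"required":["series"]}

```bash
mkdir -p pics; ls; cat > h.py <<'E'
import numpy as np, cv2
from rig import telemetry, vision, order, arm
def snap(n,f):
    im=vision.get_image(n); cv2.imwrite('pics/'+f,np.asarray(im)); return im
def ray(n,uv,P=None):
    P=P or vision.camera_params(n)
    K=np.array(P["camera_matrix"]);R=np.array(P["rotation"])
    if R.shape!=(3,3): R=cv2.Rodrigues(R)[0]
    d=np.array([P["k1"],0,0,0,0],float)
    s=cv2.undistortPoints(np.array([[uv]],float),K,d)[0,0]
    return np.array(P["xyz"]),R@np.array([s[0],s[1],1.])
def atz(n,uv,z):
    o,r=ray(n,uv); return o+r*(z-o[2])/r[2]
def proj(n,X):
    P=vision.camera_params(n)
    K=np.array(P["camera_matrix"]);R=np.array(P["rotation"])
    if R.shape!=(3,3): R=cv2.Rodrigues(R)[0]
    d=np.array([P["k1"],0,0,0,0],float)
    c=(np.array(X,float).reshape(-1,3)-np.array(P["xyz"]))@R
    return cv2.projectPoints(c,np.zeros(3),np.zeros(3),K,d)[0][:,0]
def tri(obs):
    A=np.zeros((3,3));b=np.zeros(3)
    for n,uv in obs:
        o,r=ray(n,uv);r=r/np.linalg.norm(r);M=np.eye(3)-np.outer(r,r);A+=M;b+=M@o
    return np.linalg.solve(A,b)
E
python3 - <<'E'
from h import *
np.set_printoptions(precision=4,suppress=True)
snap('scene','s0.png');snap('top','t0.png')
s=telemetry.state();print(s)
for n in ('scene','top'):
    print(n,vision.camera_params(n))
H={'fixture':0,'cam_pivot':.034,'post':.074,'tab_back':.06,'valve_center':.052,'seat':.052,'cap_center':.025,'tee_center':.021,'nut_center':.014,'nipple_center':.025,'jar_center':.035}
for q,z in H.items():
  for n in ('scene','top'):
    for d in vision.mark_of(n,q)[:3]:
        print(n,q,round(d['confidence'],2),np.round(d['uv'],1),atz(n,d['uv'],z))
print(telemetry.state()['time'])
E
```

```text
pics
{'time': 0.1, 'joint_pos': array([-1.3453,  0.378 ,  0.0798,  1.2744,  0.    ,  1.4605]), 'dq': array([ 0.0008, -0.0019,  0.0018,  0.0003,  0.0003, -0.0016]), 'joint_torque': array([  0.0019, -46.4693,  27.0583,   0.012 ,  -0.0002,  -0.    ]), 'tool_pos': array([ 0.1893, -0.5423,  0.2445]), 'orientation': array([ 0.9596,  1.3509, -0.9576]), 'contact_force': array([-0.9855, -1.0025,  0.1641]), 'ft_torque': array([ 0.008 , -0.0312,  0.0111]), 'opening': 0.08543934948278978}
scene {'camera_matrix': array([[429.1939,   0.    , 280.3019],
       [  0.    , 429.1939, 210.1934],
       [  0.    ,   0.    ,   1.    ]]), 'k1': 0.018625151657558483, 'xyz': array([1.0058, 0.2883, 0.6567]), 'rotation': array([-1.2203, -2.4285,  0.827 ])}
top {'camera_matrix': array([[455.6131,   0.    , 279.3575],
       [  0.    , 455.6131, 213.2596],
       [  0.    ,   0.    ,   1.    ]]), 'k1': -0.045362727675441, 'xyz': array([0.461 , 0.036 , 1.0136]), 'rotation': array([-2.1088,  2.1452, -0.1978])}
scene fixture 0.67 [317.  213.9] [0.5567 0.0514 0.    ]
scene fixture 0.48 [425.3 267. ] [0.5406 0.2688 
[... 1236 characters left out ...]
52.9] [0.5602 0.2692 0.021 ]
scene nut_center 0.92 [214.5 188.1] [ 0.6341 -0.1408  0.014 ]
scene nut_center 0.22 [256.5 144.2] [ 0.4868 -0.1521  0.014 ]
scene nut_center 0.18 [284.1 194. ] [ 0.564  -0.0221  0.014 ]
top nut_center 0.47 [351.4 216.5] [ 0.6355 -0.1291  0.014 ]
scene nipple_center 0.62 [258.2 145.4] [ 0.4964 -0.1394  0.025 ]
scene nipple_center 0.42 [369.  181.8] [0.446  0.0984 0.025 ]
top nipple_center 0.68 [362.7 281.2] [ 0.4917 -0.1453  0.025 ]
top nipple_center 0.21 [292.9 232.8] [0.5995 0.0026 0.025 ]
scene jar_center 0.91 [255.6 292.2] [0.7708 0.0723 0.035 ]
top jar_center 0.69 [266.6 155.2] [0.7743 0.0579 0.035 ]
top jar_center 0.6 [254.9 239.8] [0.5842 0.0854 0.035 ]
1.2
```

View pics/s0.png

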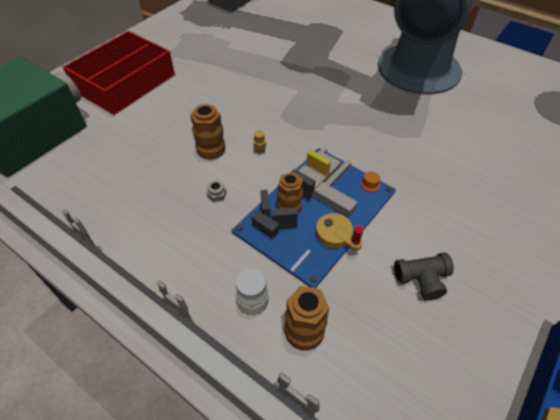

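View pics/t0.png

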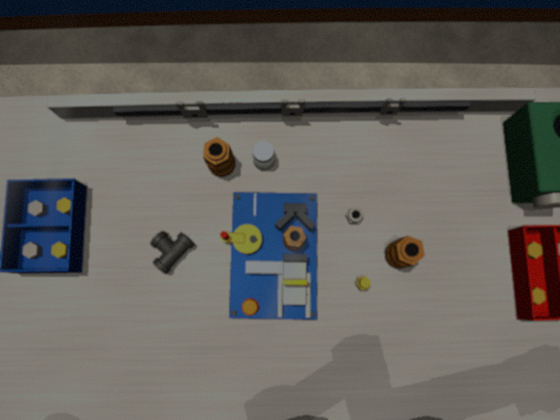

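```bash
python3 - <<'E'
import cv2
a=cv2.imread('pics/t0.png')[130:340,180:390];cv2.imwrite('pics/t0c.png',cv2.resize(a,None,fx=2.8,fy=2.8,interpolation=2))
a=cv2.imread('pics/s0.png')[120:290,240:440];cv2.imwrite('pics/s0c.png',cv2.resize(a,None,fx=3.5,fy=3.5,interpolation=2))
E
```

```text
(no output)
```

View pics/t0c.png

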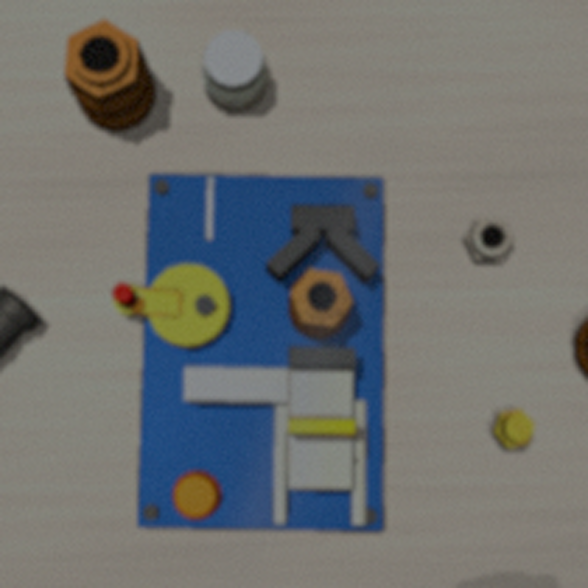

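View pics/s0c.png

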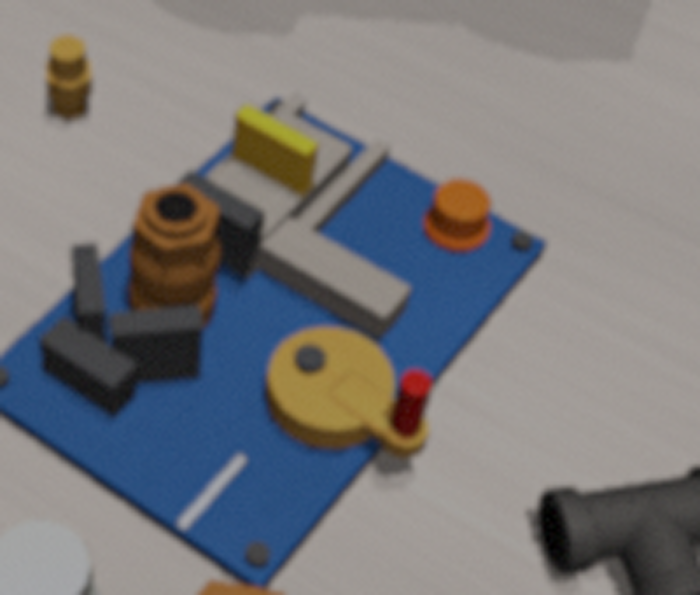

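```bash
python3 - <<'E'
from h import *
np.set_printoptions(precision=4,suppress=True)
c=[atz('top',(180+u/2.8,130+v/2.8),.012)[:2] for u,v in ((150,175),(383,179),(383,529),(139,527))]
print(c, np.linalg.norm(c[0]-c[3]),np.linalg.norm(c[0]-c[1]))
loc=np.array([[.14,.095],[.14,-.095],[-.14,-.095],[-.14,.095]])
W=np.array(c); 
# extra: cam pivot, tab 
a=loc-loc.mean(0);b=W-W.mean(0)
yaw=np.arctan2((a[:,0]*b[:,1]-a[:,1]*b[:,0]).sum(),(a*b).sum())
o=W.mean(0);print('o',o,'yaw',yaw)
R=np.array([[np.cos(yaw),-np.sin(yaw)],[np.sin(yaw),np.cos(yaw)]])
print('resid',W-(o+loc@R.T))
piv=o+R@[.03,.045];print('pivot pred',piv)
print('line ends',[atz('top',(180+u/2.8,130+v/2.8),.012)[:2] for u,v in ((211,177),(209,240))], 'pred',o+R@[.138,.045],o+R@[.086,.045])
pt=atz('top',(180+124/2.8,130+293/2.8),.074);pts=atz('scene',(240+416/3.5,120+380/3.5),.074)
pv=atz('top',(180+206/2.8,130+306/2.8),.036);pvs=atz('scene',(240+310/3.5,120+358/3.5),.036);print('post',pt,pts,'bolt',pv,pvs)
print('tri post',tri([('top',(180+124/2.8,130+293/2.8)),('scene',(240+416/3.5,120+380/3.5))]))
for p in (pt,pts):
  v=R.T@(p[:2]-piv);print('q',np.arctan2(v[1],v[0]),np.linalg.norm(v))
s=telemetry.state();print(cv2.Rodrigues(np.array(s['orientation']))[0])
print('tab pred y at',o+R@[-.06,-.045])
E
```

```text
[array([0.6953, 0.1339]), array([ 0.6888, -0.0536]), array([ 0.4136, -0.045 ]), array([0.4183, 0.1423])] 0.2771120513739329 0.18766653657249172
o [0.554  0.0444] yaw -0.03057995446233637
resid [[-0.0015 -0.0012]
 [-0.0022  0.0012]
 [ 0.0024  0.0013]
 [ 0.0013 -0.0013]]
pivot pred [0.5854 0.0885]
line ends [array([0.6928, 0.0848]), array([0.6413, 0.0868])] pred [0.6933 0.0852] [0.6413 0.0868]
post [0.5912 0.1471 0.074 ] [0.5912 0.1509 0.074 ] bolt [0.5853 0.0883 0.036 ] [0.5847 0.0914 0.036 ]
tri post [0.5908 0.1489 0.0724]
q 1.5020686517538522 0.058919532931004596
q 1.5084420330011576 0.06270535887209545
[[ 0.      0.9441  0.3295]
 [-0.0002  0.3295 -0.9441]
 [-1.     -0.      0.0002]]
tab pred y at [0.4926 0.0013]
```

Call:
jog_arm(
  series=[
    [[2.4, 4.6, 0, 0.18, 0], [4.8, 9.2, 0, 0.36, 0], [7.2, 13.8, 0, 0.54, 0], [9.6, 18.4, 0, 0.72, 0], [12, 23, 0, 0.9, 0]],
  ],
  grip_force=40,
)

```text
time: 1.82
tool_pos: [0.3101, -0.3115, 0.2455]
orientation: [0.258, 1.554, -0.259]
contact_force: [-0.2, -0.6, 1.0]
opening: -0.0
```

Call:
jog_arm(
  series=[
    [[2.4, 4.6, 0, 0.18, 0], [4.8, 9.2, 0, 0.36, 0], [7.2, 13.8, 0, 0.54, 0], [9.6, 18.4, 0, 0.72, 0], [12, 23, 0, 0.9, 0]],
  ],
)

```text
time: 2.45
tool_pos: [0.4302, -0.0814, 0.2456]
orientation: [-0.448, 1.523, 0.447]
contact_force: [0.7, -1.0, -0.0]
opening: 0.0004
```

Call:
jog_arm(
  series=[
    [[2.4, 4.6, 0, 0.18, 0], [4.8, 9.2, 0, 0.36, 0], [7.2, 13.8, 0, 0.54, 0], [9.6, 18.4, 0, 0.72, 0], [12, 23, 0, 0.91, 0]],
  ],
)

```text
time: 3.08
tool_pos: [0.5502, 0.1488, 0.2454]
orientation: [-1.142, 1.251, 1.141]
contact_force: [1.1, -0.5, -0.4]
opening: -0.0
```

Call:
jog_arm(
  series=[
    [[0.2, 0.6, -5, 0, 0], [0.2, 0.6, -10, 0, 0], [0.2, 0.6, -15, 0, 0], [0.2, 0.6, -15, 0, 0], [0.2, 0.6, -15, 0, 0]],
  ],
)

```text
time: 3.7
tool_pos: [0.5526, 0.1532, 0.0971]
orientation: [-1.137, 1.252, 1.135]
contact_force: [0.4, -0.2, 0.4]
opening: -0.0
```

```bash
python3 - <<'E'
from h import *
np.set_printoptions(precision=4,suppress=True)
s=telemetry.state();print(s);print(cv2.Rodrigues(np.array(s['orientation']))[0]); print(arm.tips_ahead, [a for a in dir(arm) if a[0]!='_'])
a=snap('scene','s1.png')[90:290,220:460];cv2.imwrite('pics/s1c.png',cv2.resize(a,None,fx=3,fy=3,interpolation=2))
a=snap('top','t1.png')[130:340,180:390];cv2.imwrite('pics/t1c.png',cv2.resize(a,None,fx=2.8,fy=2.8,interpolation=2))
snap('wrist','w1.png')
E
```

```text
{'time': 3.7, 'joint_pos': array([ 0.1598,  0.4571, -0.1938,  0.9178,  0.0001,  0.2582]), 'dq': array([-0.0004, -0.0214,  0.0329, -0.0073, -0.0009,  0.0001]), 'joint_torque': array([  0.0782, -45.5824,  22.8802,   0.1304,   0.0023,   0.    ]), 'tool_pos': array([0.5526, 0.1532, 0.0971]), 'orientation': array([-1.137 ,  1.2522,  1.1352]), 'contact_force': array([ 0.3663, -0.2031,  0.3864]), 'ft_torque': array([ 0.0748, -0.0073,  0.0074]), 'opening': -2.9523423504662744e-05}
[[ 0.002  -0.9952  0.0982]
 [ 0.0004  0.0982  0.9952]
 [-1.     -0.002   0.0006]]
0.014 ['IKError', 'tips_ahead']
```

View pics/s1c.png

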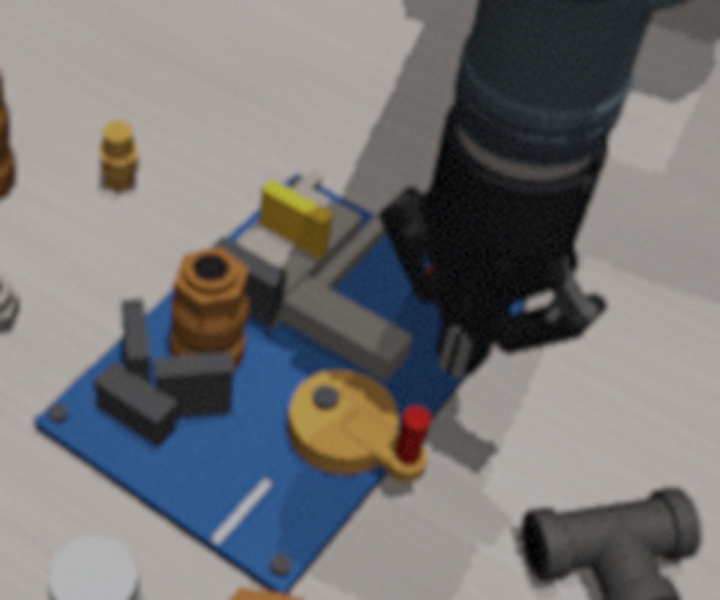

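View pics/w1.png

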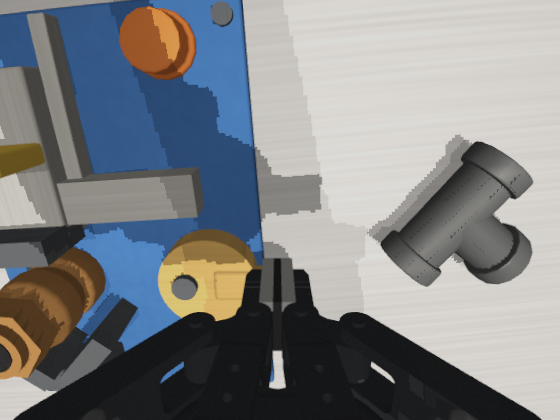

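```bash
python3 - <<'E'
from h import *
for z in (.083,.07):
  print((proj('scene',[.5526,.1532,z])-[220,90])*3)
piv=np.array([.5852,.089]);y=-.031
for q in (1.505,1.3,1.1,.9,.7,.5,.3,.2,.1,.05,0):
  a=q+y
  p=piv+.06*np.array([np.cos(a),np.sin(a)])+.019*np.array([-np.sin(a),np.cos(a)])
  print(q,np.round(p*100,2))
E
```

```text
[[457.02973042 363.82174195]]
[[452.98141159 377.72318373]]
1.505 [57.21 15.06]
1.3 [58.49 15.19]
1.1 [59.74 15.07]
0.9 [60.94 14.71]
0.7 [62.05 14.11]
0.5 [63.01 13.31]
0.3 [63.8  12.33]
0.2 [64.11 11.78]
0.1 [64.37 11.21]
0.05 [64.48 10.91]
0 [64.58 10.61]
```

Call:
jog_arm(
  series=[
    [[0, 0, -1.7, 0, 0], [0, 0, -3.4, 0, 0], [0, -0.1, -3.4, 0, 0], [0.7, -0.2, -3.4, 0, 0], [1.4, -0.2, -3.4, 0, 0]],
  ],
)

```text
time: 4.47
tool_pos: [0.5672, 0.1511, 0.0627]
orientation: [-1.137, 1.252, 1.135]
contact_force: [0.8, -0.1, 0.1]
opening: -0.0
```

Call:
jog_arm(
  series=[
    [[0.3, 0, 0, 0, 0], [0.6, 0, 0, -0.03, 0], [0.9, 0.02, 0, -0.08, 0], [1.4, 0.1, 0, -0.14, 0], [2.0, 0.1, 0, -0.21, 0]],
  ],
)

```text
time: 5.1
tool_pos: [0.5828, 0.1526, 0.0609]
orientation: [-0.975, 1.344, 0.981]
contact_force: [-5.3, 1.7, 4.8]
opening: 0.0001
```

```bash
python3 - <<'E'
from h import *
np.set_printoptions(precision=4,suppress=True)
s=telemetry.state();print(s['tool_pos'],s['contact_force'],cv2.Rodrigues(np.array(s['orientation']))[0][:,1])
a=snap('scene','s2.png')[90:290,220:460];cv2.imwrite('pics/s2c.png',cv2.resize(a,None,fx=3,fy=3,interpolation=2))
E
```

```text
[0.5828 0.1526 0.0609] [-5.3383  1.6593  4.7733] [-0.9521  0.3058  0.0052]
```

View pics/s2c.png

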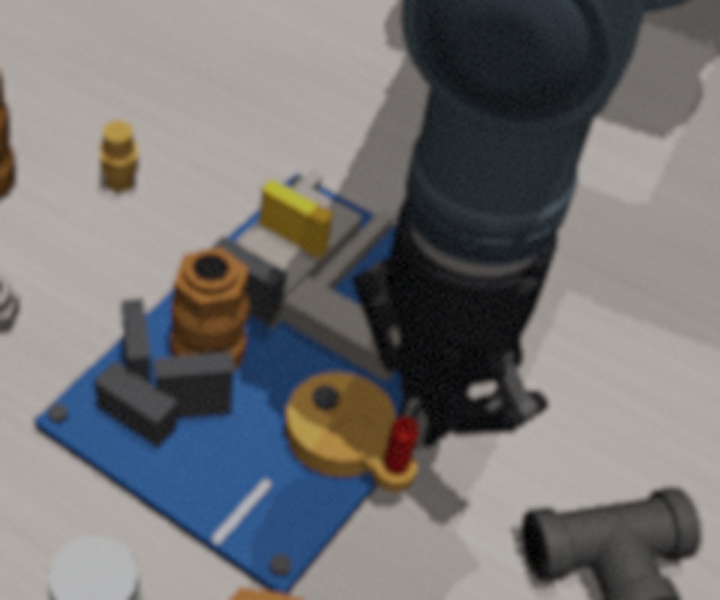

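Call:
jog_arm(
  series=[
    [[0.6, 0, 0, -0.1, 0], [1.25, -0.1, 0, -0.2, 0], [1.85, -0.25, 0, -0.3, 0], [2.45, -0.45, 0, -0.4, 0], [3.0, -0.75, 0, -0.5, 0]],
  ],
)

```text
time: 5.78
tool_pos: [0.6134, 0.1458, 0.0609]
orientation: [-0.592, 1.491, 0.598]
contact_force: [-4.9, 3.8, 3.0]
opening: 0.0001
```

```bash
python3 - <<'E'
from h import *
np.set_printoptions(precision=4,suppress=True)
s=telemetry.state();print(s['tool_pos'],s['contact_force'],cv2.Rodrigues(np.array(s['orientation']))[0][:,1])
a=snap('scene','s3.png')[90:290,220:460];cv2.imwrite('pics/s3c.png',cv2.resize(a,None,fx=3,fy=3,interpolation=2))
E
```

```text
[0.6134 0.1458 0.0609] [-4.8529  3.773   2.99  ] [-0.6891  0.7247  0.0046]
```

View pics/s3c.png

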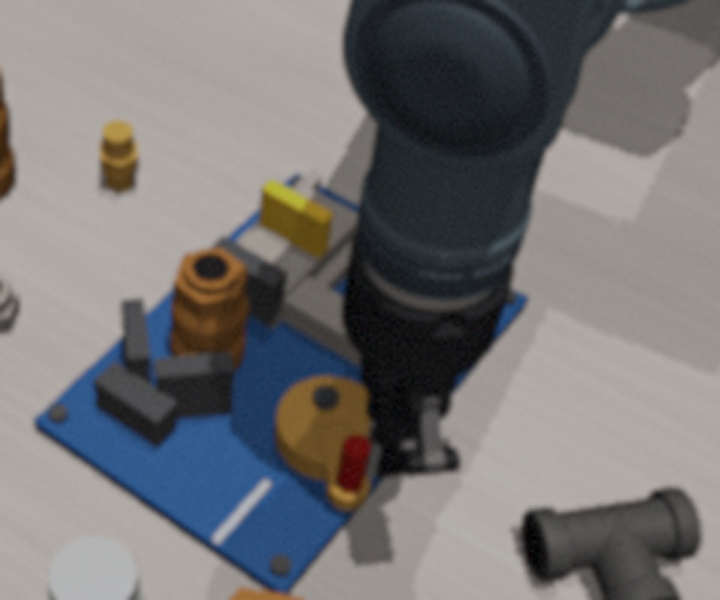

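Call:
jog_arm(
  series=[
    [[0.55, -0.35, 0, -0.1, 0], [1.05, -0.7, 0, -0.2, 0], [1.5, -1.15, 0, -0.3, 0], [1.95, -1.6, 0, -0.4, 0], [2.3, -2.1, 0, -0.5, 0]],
  ],
)

```text
time: 6.45
tool_pos: [0.6367, 0.1251, 0.0608]
orientation: [-0.203, 1.564, 0.208]
contact_force: [-4.6, 4.0, 1.9]
opening: -0.0001
```

Call:
jog_arm(
  series=[
    [[0.15, -0.3, 0, -0.05, 0], [0.3, -0.55, 0, -0.1, 0], [0.45, -0.8, 0, -0.15, 0], [0.55, -1.1, 0, -0.2, 0], [0.55, -1.1, 0, -0.2, 0]],
  ],
)

```text
time: 7.08
tool_pos: [0.6427, 0.1138, 0.0608]
orientation: [-0.048, 1.573, 0.052]
contact_force: [-3.4, 4.1, 0.1]
opening: 0.0002
```

```bash
cat > cam.py <<'E'
from h import *
import sys
np.set_printoptions(precision=4,suppress=True)
t=sys.argv[1]
s=telemetry.state();print(s['time'],s['tool_pos'],s['contact_force'],cv2.Rodrigues(np.array(s['orientation']))[0][:,1])
im=snap('scene','s%s.png'%t);a=im[90:290,220:460];cv2.imwrite('pics/s%sc.png'%t,cv2.resize(a,None,fx=3,fy=3,interpolation=2))
im2=snap('top','t%s.png'%t);a=im2[130:340,180:390];cv2.imwrite('pics/t%sc.png'%t,cv2.resize(a,None,fx=2.8,fy=2.8,interpolation=2))
for n,i in (('scene',im),('top',im2)):
  h=cv2.cvtColor(i,cv2.COLOR_BGR2HSV);m=((h[...,0]<6)|(h[...,0]>174))&(h[...,1]>190)&(h[...,2]>60)
  m[:, :200]=0;m[:,450:]=0;m[:150]=0;m[330:]=0
  m=m.astype(np.uint8)
  k,l,st,c=cv2.connectedComponentsWithStats(m)
  for j in range(1,k):
    if st[j,4]>15:
      print(n,st[j],c[j])
  for q in (1.505,.1,.05,0,-.05):
    aa=q-.031;p=[.5852+.06*np.cos(aa),.089+.06*np.sin(aa)]
    print(q,proj(n,[p+[.074],p+[.055]]).ravel())
for n in ('scene','top'):
  for d in vision.mark_of(n,'post')[:2]: print(n,d['confidence'],d['uv'],atz(n,d['uv'],.074))
E
python3 cam.py 4
```

```text
7.075 [0.6427 0.1138 0.0608] [-3.4054  4.0887  0.0848] [-0.064   0.9979  0.0026]
1.505 [357.772  227.8655 356.0862 234.3489]
0.1 [312.0177 232.7623 311.2638 239.2038]
0.05 [310.4692 231.9229 309.7483 238.3727]
0 [308.9745 231.0258 308.2854 237.4843]
-0.05 [307.5375 230.0738 306.8791 236.5415]
1.505 [223.5037 234.7483 224.5715 235.9592]
0.1 [250.0637 208.7951 250.6124 210.491 ]
0.05 [251.4892 208.7096 252.0107 210.4071]
0 [252.9166 208.6941 253.4108 210.3919]
-0.05 [254.3423 208.7487 254.8092 210.4455]
scene 0.61 [312.8, 233.8] [0.646  0.0953 0.074 ]
top 0.78 [253.2, 208.0] [0.6466 0.0865 0.074 ]
```

View pics/s4c.png

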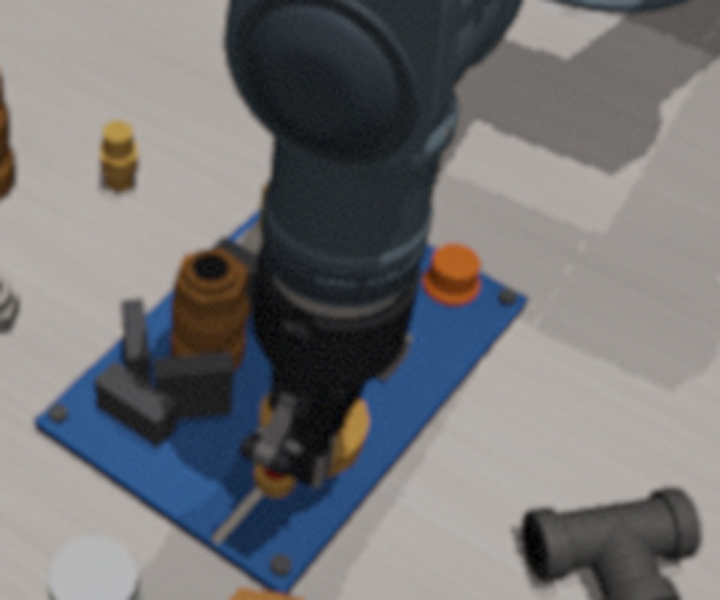

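Call:
jog_arm(
  series=[
    [[0, 1.5, 0, 0, 0], [0, 2, 4, 0, 0], [-3, 4, 9, 0, 0], [-8, 7, 12, 0, 0], [-13, 10, 12, 0, 0]],
  ],
)

```text
time: 7.9
tool_pos: [0.5159, 0.2144, 0.1848]
orientation: [-0.048, 1.562, 0.05]
contact_force: [0.2, 0.8, 0.3]
opening: -0.0
```

```bash
python3 cam.py 5
```

```text
7.9 [0.5159 0.2144 0.1848] [0.173  0.7707 0.3101] [-0.0622  0.9981  0.0014]
scene [309 232   8  17 108] [312.1481 239.3056]
1.505 [357.772  227.8655 356.0862 234.3489]
0.1 [312.0177 232.7623 311.2638 239.2038]
0.05 [310.4692 231.9229 309.7483 238.3727]
0 [308.9745 231.0258 308.2854 237.4843]
-0.05 [307.5375 230.0738 306.8791 236.5415]
top [248 206   5   7  29] [250.0345 209.2069]
1.505 [223.5037 234.7483 224.5715 235.9592]
0.1 [250.0637 208.7951 250.6124 210.491 ]
0.05 [251.4892 208.7096 252.0107 210.4071]
0 [252.9166 208.6941 253.4108 210.3919]
-0.05 [254.3423 208.7487 254.8092 210.4455]
scene 0.85 [315.1, 233.9] [0.6439 0.0985 0.074 ]
top 0.66 [251.2, 210.1] [0.6422 0.0908 0.074 ]
```

View pics/s5c.png

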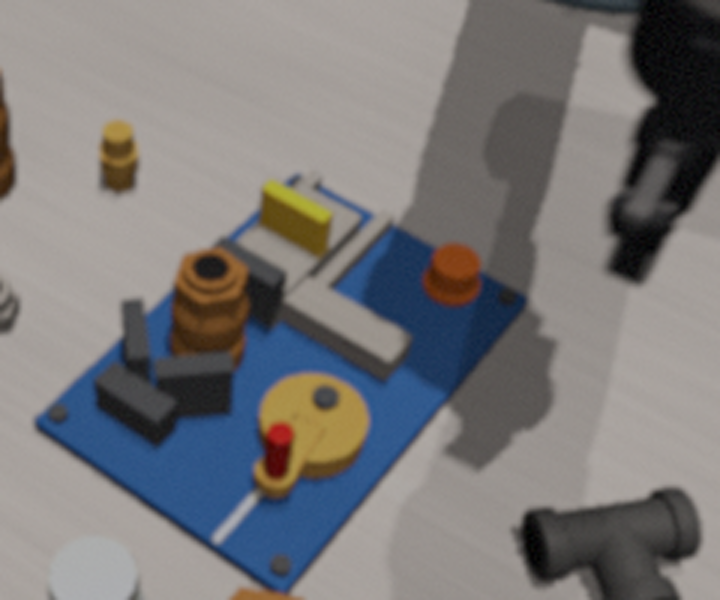

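View pics/t5c.png

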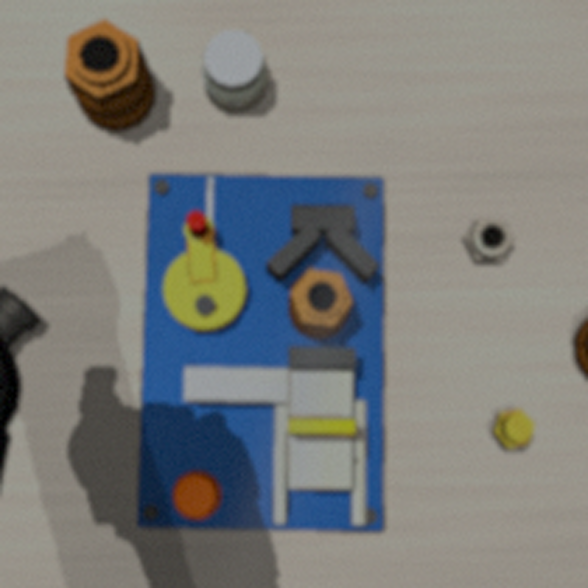

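Call:
jog_arm(
  series=[
    [[5, -3, 0, 0, 0], [10, -6, -2, -0.05, 0], [13, -8, -7, -0.1, 0], [13.1, -8, -12, -0.1, 0], [13.1, -8, -12, -0.1, 0]],
  ],
)

```text
time: 8.72
tool_pos: [0.6423, 0.1308, 0.056]
orientation: [0.03, 1.58, -0.032]
contact_force: [-1.0, 0.8, -0.5]
opening: -0.0001
```

Call:
jog_arm(
  series=[
    [[0, -1, 0, 0, 0], [0, -1.7, 0, 0, 0], [0, -2.1, 0, 0, 0], [0, -2.5, 0, 0, 0], [0, -2.5, 0, 0, 0]],
  ],
)

```text
time: 9.35
tool_pos: [0.6478, 0.1089, 0.0643]
orientation: [0.031, 1.564, -0.026]
contact_force: [2.1, 4.6, 2.6]
opening: 0.0001
```

Call:
jog_arm(
  series=[
    [[0, 1.5, 0, 0, 0], [0, 2, 4, 0, 0], [-3, 4, 9, 0, 0], [-8, 7, 14, 0, 0], [-13, 10, 14, 0, 0]],
  ],
)

```text
time: 9.98
tool_pos: [0.5224, 0.2052, 0.2041]
orientation: [0.031, 1.564, -0.029]
contact_force: [0.5, 1.7, -0.9]
opening: 0.0001
```

```bash
python3 cam.py 6; python3 - <<'E'
from h import *
im=cv2.imread('pics/t5.png')
for t in ('t0','t5','t6'):
  im=cv2.imread('pics/%s.png'%t)
  g=cv2.GaussianBlur(im,(3,3),0).astype(float);b=g[...,0]-g[...,2]
  E=[]
  for side,(c0,c1) in (('L',(222,245)),('R',(307,328))):
    pts=[]
    for r in range(200,312):
      row=b[r,c0:c1]; hi=60
      m=row>45
      if not m.any(): continue
      i=np.argmax(m) if side=='L' else len(m)-1-np.argmax(m[::-1])
      j=i-1 if side=='L' else i+1
      if j<0 or j>=len(m): continue
      f=(row[i]-45)/(row[i]-row[j]+1e-9)
      pts.append(atz('top',(c0+i+(j-i)*f,r),.012)[:2])
    p=np.array(pts)
    for _ in range(4):
      k=np.polyfit(p[:,0],p[:,1],1);e=p[:,1]-np.polyval(k,p[:,0]);p=p[abs(e)<max(.0015,1.5*e.std())]
    print(t,side,len(p),'yaw',np.arctan(k[0]),'y at .554',np.polyval(k,.554),e.std())
E
python3 - <<'E'
from h import *
a=snap('wrist','w6.png')
E
```

```text
9.975 [0.5224 0.2052 0.2041] [ 0.4561  1.7329 -0.8624] [0.0385 0.9993 0.0015]
scene [306 230   9  17 105] [309.7333 237.7333]
1.505 [357.772  227.8655 356.0862 234.3489]
0.1 [312.0177 232.7623 311.2638 239.2038]
0.05 [310.4692 231.9229 309.7483 238.3727]
0 [308.9745 231.0258 308.2854 237.4843]
-0.05 [307.5375 230.0738 306.8791 236.5415]
top [250 206   5   7  28] [252.2143 209.    ]
1.505 [223.5037 234.7483 224.5715 235.9592]
0.1 [250.0637 208.7951 250.6124 210.491 ]
0.05 [251.4892 208.7096 252.0107 210.4071]
0 [252.9166 208.6941 253.4108 210.3919]
-0.05 [254.3423 208.7487 254.8092 210.4455]
scene 0.84 [310.3, 234.3] [0.6493 0.0926 0.074 ]
top 0.63 [254.3, 211.5] [0.6391 0.0843 0.074 ]
t0 L 97 yaw -0.03537371751878633 y at .554 0.13925799148320286 0.0001455362258747846
t0 R 104 yaw -0.03035436454725353 y at .554 -0.047336362801673686 0.0002865556000180525
t5 L 104 yaw -0.01880929663522737 y at .554 0.1386059216901223 0.000773911357281058
t5 R 105 yaw -0.030847302966403364 y at .554 -0.047736858798050126 0.0002746429001648465
t6 L 93 yaw -0.016820510823456567 y at .554 0.13837327591950493 0.0007306005827518032
t6 R 105 yaw -0.03093409562239943 y at .554 -0.04776178010862751 0.0002702386742977111
```

View pics/t6c.png

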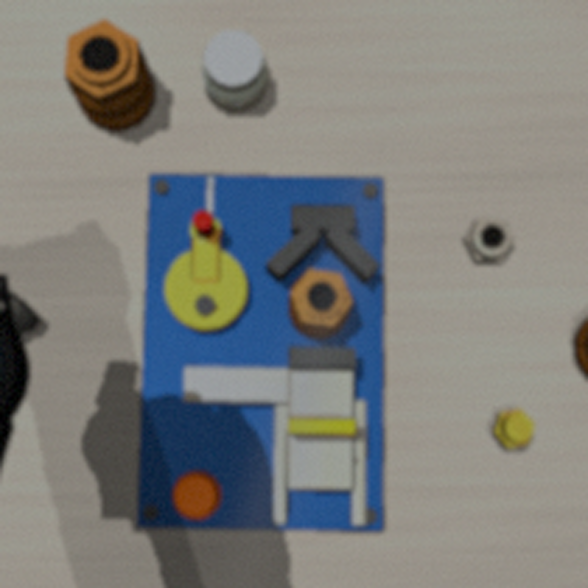

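View pics/w6.png

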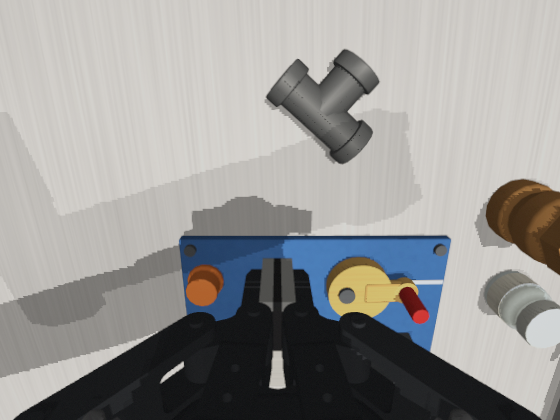

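View pics/s6c.png

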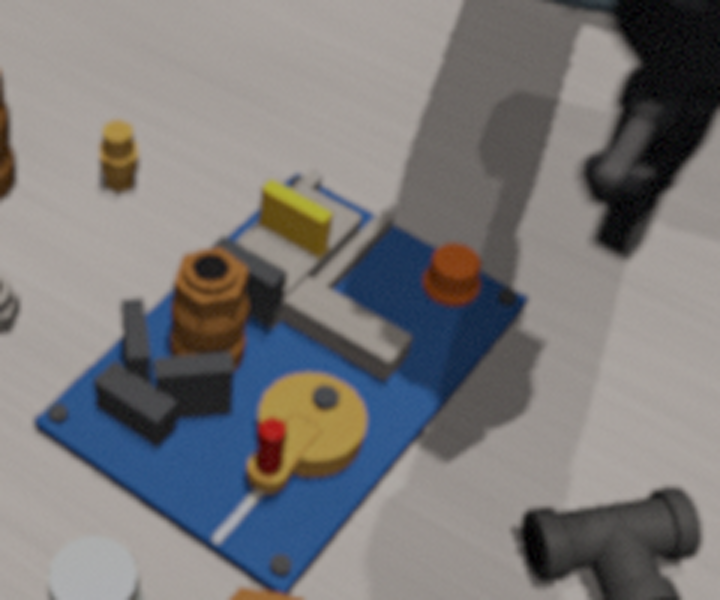

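```bash
python3 - <<'E'
import cv2
a=cv2.imread('pics/w6.png')[225:345,310:460];cv2.imwrite('pics/w6c.png',cv2.resize(a,None,fx=5,fy=5,interpolation=2))
E
```

```text
(no output)
```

View pics/w6c.png

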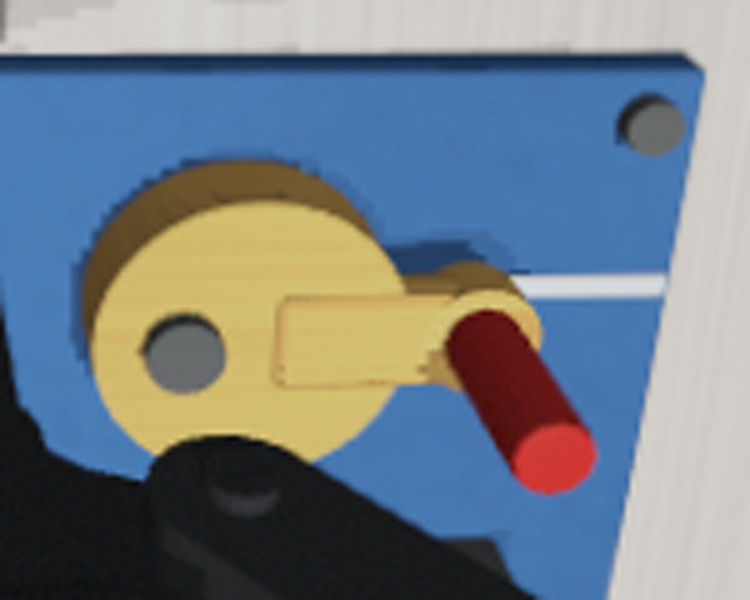

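```bash
python3 - <<'E'
from h import *
f=lambda u,v,z:atz('wrist',(310+u/5,225+v/5),z)[:2]
def ang(a,b): d=b-a; return np.arctan2(d[1],d[0])
L=ang(f(525,287,.012),f(665,286,.012)); E=ang(f(0,70,.012),f(690,70,.012))
print('line',L,'edge',E)
print('lever edges',ang(f(285,298,.036),f(455,294,.036)),ang(f(280,386,.036),f(430,384,.036)))
for z in (.034,.036,.038):
  b=f(187,354,z); p=f(555,459,.074); print(z,b,p,ang(b,p),np.linalg.norm(p-b))
print(f(665,286,.012),f(595,286,.012))
E
```

```text
line -0.03870678450717181 edge -0.03908883308507284
lever edges -0.016790542913515383 -0.029828950174867093
0.034 [0.58718007 0.08848198] [0.64559985 0.09054732] 0.035338611468546714 0.058456275985952294
0.036 [0.58674884 0.08983845] [0.64559985 0.09054732] 0.01204442536332383 0.05885527950632573
0.038 [0.58631761 0.09119493] [0.64559985 0.09054732] -0.010923779982235541 0.059285779132447494
[0.69434656 0.08590106] [0.67905212 0.08662454]
```

Call:
jog_arm(
  series=[
    [[5, -3, 0, 0, 0], [10, -6, -4, 0, 0], [13, -8, -9, 0, 0], [13, -8, -14, 0, 0], [13, -8, -14, 0, 0]],
  ],
)

```text
time: 10.85
tool_pos: [0.6473, 0.1218, 0.054]
orientation: [0.03, 1.583, -0.033]
contact_force: [-1.3, 0.7, -0.4]
opening: 0.0001
```

Call:
jog_arm(
  series=[
    [[0, -1, 0, 0, 0], [0, -1.8, 0, 0, 0], [0, -2.0, 0, 0, 0], [0, -2.2, 0, 0, 0], [0, -2.2, 0, 0, 0]],
  ],
)

```text
time: 11.48
tool_pos: [0.6535, 0.103, 0.0632]
orientation: [0.031, 1.565, -0.027]
contact_force: [1.7, 4.9, 2.2]
opening: 0.0001
```

Call:
jog_arm(
  series=[
    [[0, 1.5, 0, 0, 0], [0, 2, 4, 0, 0], [-3, 4, 9, 0, 0], [-8, 7, 14, 0, 0], [-13, 10, 14, 0, 0]],
  ],
)

```text
time: 12.1
tool_pos: [0.5287, 0.1992, 0.2034]
orientation: [0.031, 1.563, -0.03]
contact_force: [-0.0, 0.2, -0.2]
opening: -0.0003
```

```bash
python3 cam.py 7;  python3 - <<'E'
from h import *
snap('wrist','w7.png')
a=cv2.imread('pics/w7.png')[225:345,310:460];cv2.imwrite('pics/w7c.png',cv2.resize(a,None,fx=5,fy=5,interpolation=2))
E
```

```text
12.1 [0.5287 0.1992 0.2034] [-0.0457  0.238  -0.2474] [0.0386 0.9993 0.0009]
scene [304 229   8  17  99] [307.2828 236.3232]
1.505 [357.772  227.8655 356.0862 234.3489]
0.1 [312.0177 232.7623 311.2638 239.2038]
0.05 [310.4692 231.9229 309.7483 238.3727]
0 [308.9745 231.0258 308.2854 237.4843]
-0.05 [307.5375 230.0738 306.8791 236.5415]
top [253 207   5   6  26] [254.8462 209.4231]
1.505 [223.5037 234.7483 224.5715 235.9592]
0.1 [250.0637 208.7951 250.6124 210.491 ]
0.05 [251.4892 208.7096 252.0107 210.4071]
0 [252.9166 208.6941 253.4108 210.3919]
-0.05 [254.3423 208.7487 254.8092 210.4455]
scene 0.96 [306.4, 231.1] [0.6479 0.0838 0.074 ]
```

View pics/w7c.png

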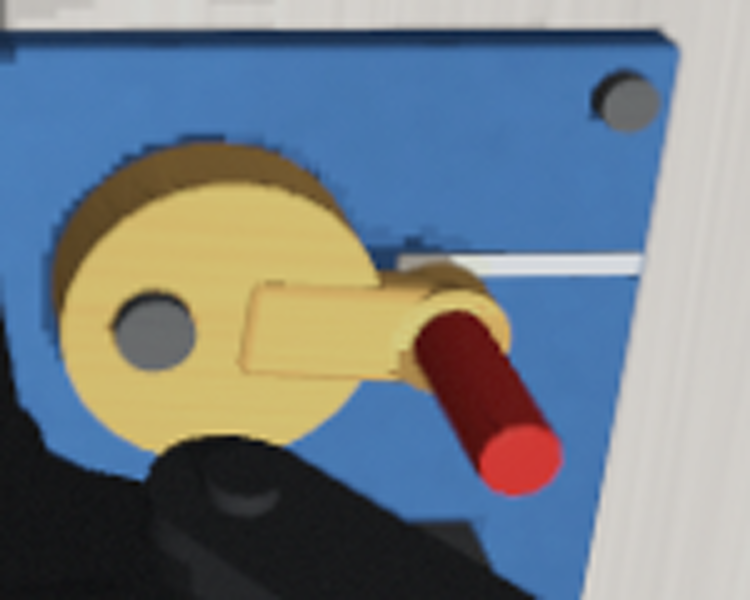

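```bash
python3 - <<'E'
from h import *
f=lambda u,v,z:atz('wrist',(310+u/5,225+v/5),z)[:2]
def ang(a,b): d=b-a; return np.arctan2(d[1],d[0])
print('line',ang(f(485,266,.012),f(640,264,.012)),'edge',ang(f(0,45,.012),f(660,46,.012)))
print('lever edges',ang(f(262,284,.036),f(425,291,.036)),ang(f(243,373,.036),f(398,380,.036)))
b=f(155,331,.036); p=f(521,459,.074); print(b,p,ang(b,p),np.linalg.norm(p-b))
print(f(640,265,.012))
s=telemetry.state();print(s['tool_pos'],s['joint_pos'],s['time'])
E
```

```text
line -0.031443641945951575 edge -0.04046701059607263
lever edges -0.09221293725414573 -0.09733771566906836
[0.58638253 0.09006184] [0.64537941 0.08556067] -0.07614749167885096 0.059168339401216546
[0.69416101 0.08588923]
[0.52733588 0.19830586 0.19968975] [ 2.47721071e-01  3.69025259e-01 -4.98633503e-02  1.15129461e+00
 -1.17264458e-03  1.85518764e+00] 12.35
```

Call:
jog_arm(
  series=[
    [[3, -3.5, 0, 0, 0], [6, -7, 0, 0, 0], [9, -10.5, 0, 0, 0], [11.8, -13.8, 0, 0, 0], [11.8, -13.8, 0, 0, 0]],
  ],
)

```text
time: 12.98
tool_pos: [0.6479, 0.0562, 0.1979]
orientation: [0.033, 1.57, -0.035]
contact_force: [0.4, -0.1, 0.0]
opening: -0.0002
```

```bash
python3 - <<'E'
from h import *
for i in range(3): snap('wrist','w8.png')
s=telemetry.state();print(s['tool_pos'],s['joint_pos'],s['time'])
E
```

```text
[0.64530872 0.05992835 0.19867675] [-5.27738574e-03  5.46014294e-01  2.25751143e-01  1.25167896e+00
  1.11359564e-04  1.60369616e+00] 13.125
```

View pics/w8.png

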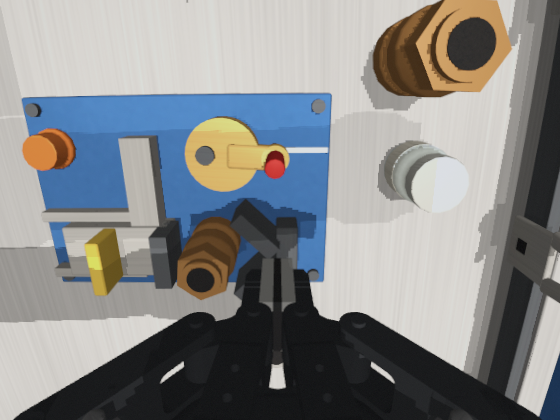

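Call:
jog_arm(
  series=[
    [[0, -0.1, -3, 0, 0], [0, -0.1, -6, 0, 0], [0, -0.1, -9, 0, 0], [0, -0.1, -12.2, 0, 0], [0, -0.1, -12.2, 0, 0]],
  ],
)

```text
time: 13.75
tool_pos: [0.6421, 0.0602, 0.0747]
orientation: [0.028, 1.577, -0.028]
contact_force: [-1.6, -0.3, 0.3]
opening: 0.0001
```

Call:
jog_arm(
  series=[
    [[0, 0, 0, 0, 0], [0, 0.1, 0, 0, 0], [0, 0.2, 0, 0, 0], [0, 0.3, 0, 0, 0], [0, 0.3, 0, 0, 0]],
  ],
)

```text
time: 14.38
tool_pos: [0.6455, 0.0622, 0.0776]
orientation: [0.029, 1.57, -0.029]
contact_force: [-0.0, -0.5, 0.5]
opening: -0.0002
```

```bash
python3 cam.py 9; python3 - <<'E'
from h import *
snap('wrist','w9.png')
s=telemetry.state();print(s['tool_pos'],s['contact_force'])
E
```

```text
14.375 [0.6455 0.0622 0.0776] [-0.0332 -0.5178  0.4718] [0.0374 0.9993 0.0001]
scene [304 228   8  17 110] [307.0727 235.7909]
1.505 [357.772  227.8655 356.0862 234.3489]
0.1 [312.0177 232.7623 311.2638 239.2038]
0.05 [310.4692 231.9229 309.7483 238.3727]
0 [308.9745 231.0258 308.2854 237.4843]
-0.05 [307.5375 230.0738 306.8791 236.5415]
1.505 [223.5037 234.7483 224.5715 235.9592]
0.1 [250.0637 208.7951 250.6124 210.491 ]
0.05 [251.4892 208.7096 252.0107 210.4071]
0 [252.9166 208.6941 253.4108 210.3919]
-0.05 [254.3423 208.7487 254.8092 210.4455]
scene 0.59 [308.7, 230.9] [0.6452 0.0866 0.074 ]
[0.64534273 0.06209117 0.07732091] [0.44368107 0.42766139 0.1876042 ]
```

View pics/w9.png

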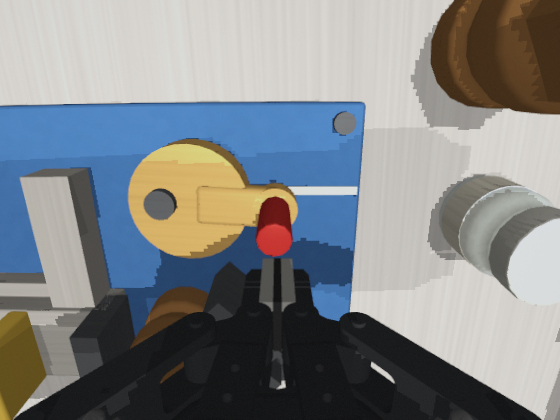

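Call:
jog_arm(
  series=[
    [[0, 0.1, 0, 0, 0], [0, 0.2, 0, 0, 0], [0, 0.3, 0, 0, 0], [0, 0.3, 0, 0, 0], [0, 0.3, 0, 0, 0]],
  ],
)

```text
time: 15.25
tool_pos: [0.6454, 0.0652, 0.0774]
orientation: [0.029, 1.57, -0.029]
contact_force: [-0.7, -0.1, 0.1]
opening: -0.0002
```

Call:
jog_arm(
  series=[
    [[0, 0.1, 0, 0, 0], [0, 0.1, 0, 0, 0], [0, 0.2, 0, 0, 0], [0, 0.2, 0, 0, 0], [0, 0.2, 0, 0, 0]],
  ],
)

```text
time: 15.88
tool_pos: [0.6454, 0.0662, 0.0774]
orientation: [0.029, 1.57, -0.031]
contact_force: [-0.1, -4.8, 0.1]
opening: -0.0004
```

```bash
python3 - <<'E'
from h import *
snap('wrist','w10.png')
s=telemetry.state();print(s['tool_pos'],s['contact_force'])
for t in ('9','10'):
  a=cv2.imread('pics/w%s.png'%t)[90:280,115:375];cv2.imwrite('pics/w%sc.png'%t,cv2.resize(a,None,fx=3,fy=3,interpolation=2))
E
```

```text
[0.64546918 0.06622618 0.07741254] [ 0.01058679 -4.9900379  -0.26543165]
```

View pics/w10c.png

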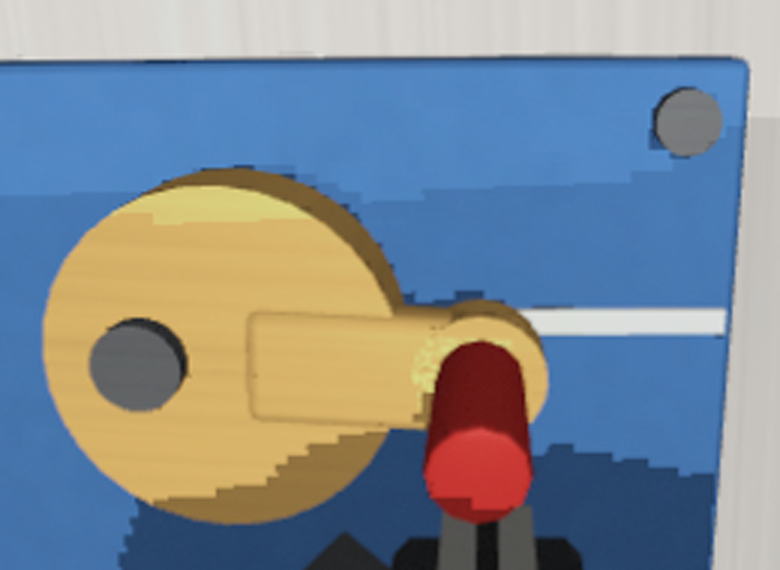

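Call:
jog_arm(
  series=[
    [[0, 0.1, 0, 0, 0], [0, 0.2, 0, 0, 0], [0, 0.25, 0, 0, 0], [0, 0.25, 0, 0, 0], [0, 0.25, 0, 0, 0]],
  ],
)

```text
time: 16.55
tool_pos: [0.6459, 0.0687, 0.0775]
orientation: [0.029, 1.57, -0.031]
contact_force: [0.9, -4.3, -1.3]
opening: 0.0001
```

```bash
python3 - <<'E'
from h import *
snap('wrist','w11.png')
s=telemetry.state();print(s['tool_pos'],s['contact_force'])
for t in ('11',):
  a=cv2.imread('pics/w%s.png'%t)[90:280,115:375];cv2.imwrite('pics/w%sc.png'%t,cv2.resize(a,None,fx=3,fy=3,interpolation=2))
E
```

```text
[0.64588544 0.06868262 0.07742356] [ 1.70125342 -5.05617167 -0.53329223]
```

View pics/w11c.png

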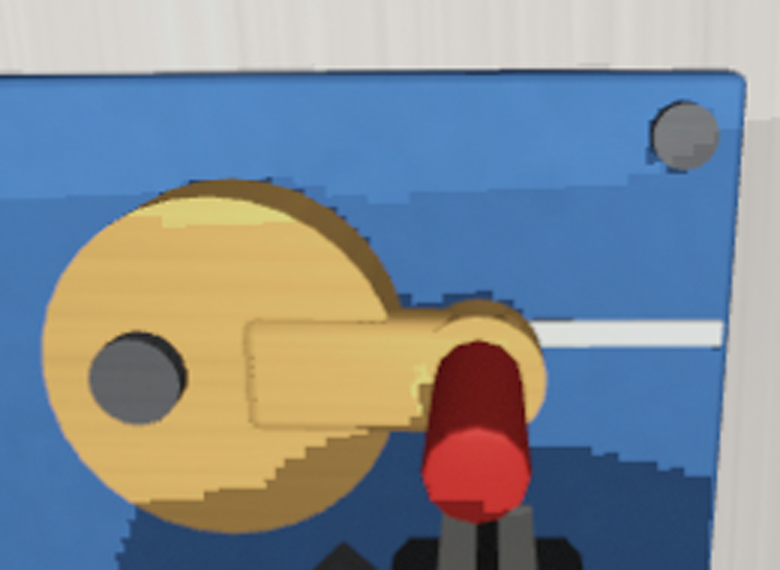

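Call:
jog_arm(
  series=[
    [[0, 0.05, 0, 0, 0], [0, 0.1, 0, 0, 0], [0, 0.1, 0, 0, 0], [0, 0.1, 0, 0, 0], [0, -0.2, 0, 0, 0]],
  ],
)

```text
time: 17.23
tool_pos: [0.6455, 0.0684, 0.0774]
orientation: [0.031, 1.57, -0.028]
contact_force: [-0.8, -0.4, 0.2]
opening: 0.0003
```

Call:
jog_arm(
  series=[
    [[0, -0.5, 0, 0, 0], [0, -0.7, 2, 0, 0], [0, -0.7, 6, 0, 0], [0, -0.7, 9, 0, 0], [0, -0.7, 12, 0, 0]],
  ],
)

```text
time: 17.85
tool_pos: [0.6452, 0.061, 0.1985]
orientation: [0.03, 1.57, -0.028]
contact_force: [-0.0, -0.5, -0.3]
opening: 0.0004
```

```bash
python3 - <<'E'
from h import *
for i in range(4): snap('wrist','w12.png')
s=telemetry.state();print(s['tool_pos'],s['contact_force'])
a=cv2.imread('pics/w12.png')[80:250,160:340];cv2.imwrite('pics/w12c.png',cv2.resize(a,None,fx=4,fy=3.5,interpolation=2) if 0 else cv2.resize(a,None,fx=3.5,fy=3.5,interpolation=2))
E
python3 cam.py 12
```

```text
[0.645707   0.06085468 0.19759891] [0.24924093 0.51757945 0.38275544]
18.05 [0.6457 0.0609 0.1976] [0.2492 0.5176 0.3828] [0.0373 0.9993 0.0007]
scene [305 230   9  17 109] [308.7982 237.4862]
1.505 [357.772  227.8655 356.0862 234.3489]
0.1 [312.0177 232.7623 311.2638 239.2038]
0.05 [310.4692 231.9229 309.7483 238.3727]
0 [308.9745 231.0258 308.2854 237.4843]
-0.05 [307.5375 230.0738 306.8791 236.5415]
1.505 [223.5037 234.7483 224.5715 235.9592]
0.1 [250.0637 208.7951 250.6124 210.491 ]
0.05 [251.4892 208.7096 252.0107 210.4071]
0 [252.9166 208.6941 253.4108 210.3919]
-0.05 [254.3423 208.7487 254.8092 210.4455]
scene 0.88 [310.3, 233.5] [0.648  0.0917 0.074 ]
```

View pics/w12c.png

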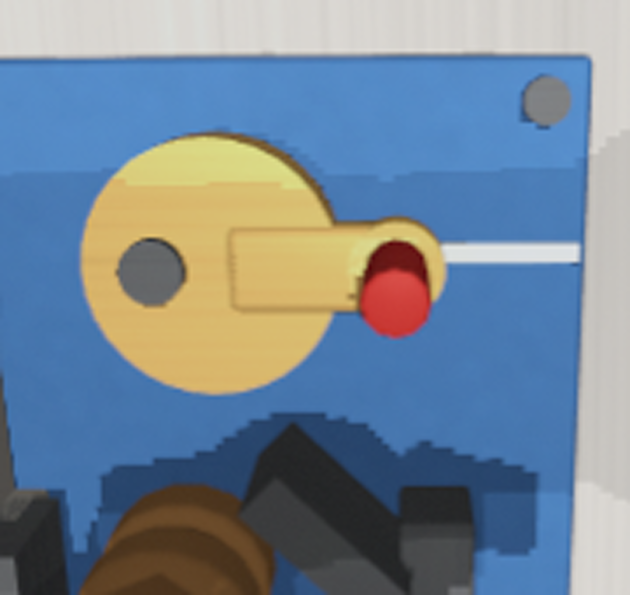

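Call:
jog_arm(
  series=[
    [[-2, -0.6, 0, 0.157, 0], [-4, -1.2, 0, 0.314, 0], [-6, -1.8, 0, 0.471, 0], [-8, -2.4, 0, 0.628, 0], [-10, -3, 0, 0.785, 0]],
  ],
)

```text
time: 18.88
tool_pos: [0.544, 0.0305, 0.1963]
orientation: [-0.588, 1.491, 0.59]
contact_force: [0.7, 0.2, -0.1]
opening: -0.0002
```

Call:
jog_arm(
  series=[
    [[-2, -0.6, 0, 0.157, 0], [-4, -1.2, 0, 0.314, 0], [-6, -1.8, 0, 0.471, 0], [-8, -2.4, 0, 0.628, 0], [-9.6, -2.9, 0, 0.785, 0]],
  ],
)

```text
time: 19.5
tool_pos: [0.4478, 0.0016, 0.1965]
orientation: [-1.183, 1.226, 1.186]
contact_force: [0.2, -0.5, 0.7]
opening: 0.0001
```

```bash
python3 - <<'E'
from h import *
np.set_printoptions(precision=4,suppress=True)
for i in range(3): snap('wrist','w13.png')
s=telemetry.state();print(s['time'],s['tool_pos'],s['contact_force'],cv2.Rodrigues(np.array(s['orientation']))[0][:,1])
for n in ('wrist','top','scene'):
  if n!='wrist': snap(n,n+'13.png')
  for d in vision.mark_of(n,'tab_back')[:2]: print(n,d['confidence'],d['uv'],atz(n,d['uv'],.06))
E
```

```text
19.65 [0.4485 0.0017 0.1968] [ 0.9209  0.6189 -0.1342] [-0.9991  0.0414  0.0012]
wrist 0.71 [386.4, 174.8] [0.4341 0.09   0.06  ]
scene 0.86 [319.8, 159.1] [0.4826 0.0034 0.06  ]
scene 0.36 [279.9, 200.2] [0.6119 0.0027 0.06  ]
```

View pics/w13.png

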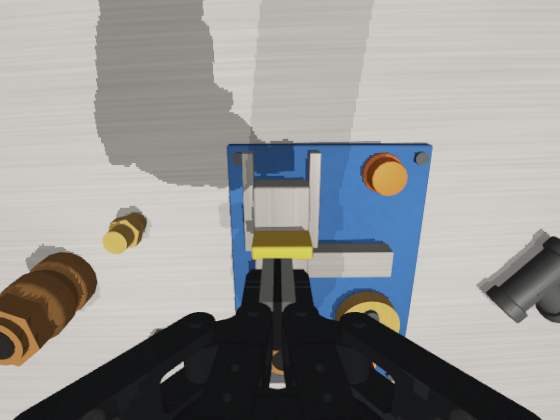

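```bash
python3 - <<'E'
from h import *
a=cv2.imread('pics/w13.png')[170:290,225:345];cv2.imwrite('pics/w13c.png',cv2.resize(a,None,fx=5,fy=5,interpolation=2))
for v in (230,232,246,248,258): print(v,atz('wrist',(282,v),.075),atz('wrist',(282,v),.04))
print(atz('wrist',(251,248),.075),atz('wrist',(312,248),.075),vision.camera_params('wrist')['xyz'])
E
```

```text
230 [0.47261498 0.00535783 0.075     ] [0.48750612 0.00533206 0.04      ]
232 [0.47433047 0.00529996 0.075     ] [0.48946133 0.00526611 0.04      ]
246 [0.48654559 0.00488826 0.075     ] [0.50338338 0.00479688 0.04      ]
248 [0.4883209  0.00482847 0.075     ] [0.50540678 0.00472874 0.04      ]
258 [0.49731543 0.00452576 0.075     ] [0.51565819 0.00438372 0.04      ]
[ 0.48737082 -0.02011452  0.075     ] [0.48926707 0.02897284 0.075     ] [0.3660513  0.00554218 0.32546629]
```

View pics/w13c.png

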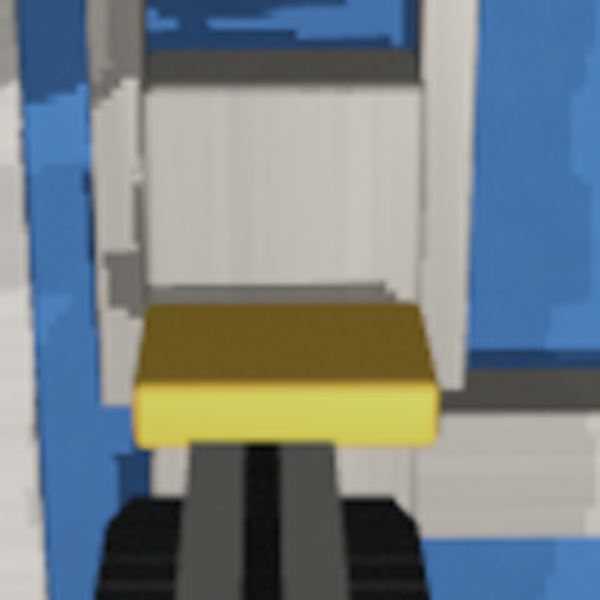

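Call:
jog_arm(
  series=[
    [[-0.2, 0.2, -3, 0, 0], [-0.2, 0.2, -6.5, 0, 0], [-0.2, 0.2, -10, 0, 0], [-0.2, 0.2, -13, 0, 0], [-0.2, 0.2, -13, 0, 0]],
  ],
)

```text
time: 20.52
tool_pos: [0.4454, 0.0041, 0.0655]
orientation: [-1.178, 1.23, 1.185]
contact_force: [-0.6, -0.2, 0.3]
opening: 0.0002
```

Call:
jog_arm(
  series=[
    [[0.4, 0, 0, 0, 0], [0.9, 0, 0, 0, 0], [1.4, 0, 0, 0, 0], [1.9, 0, 0, 0, 0], [2.4, 0, 0, 0, 0]],
  ],
)

```text
time: 21.15
tool_pos: [0.4719, 0.0036, 0.0676]
orientation: [-1.181, 1.227, 1.181]
contact_force: [-1.1, 0.7, 0.0]
opening: 0.0001
```

```bash
python3 cam.py 14 | head -1
```

```text
21.15 [0.4719 0.0036 0.0676] [-1.0613  0.7326  0.0063] [-0.9993  0.0383 -0.0004]
```

View pics/s14c.png

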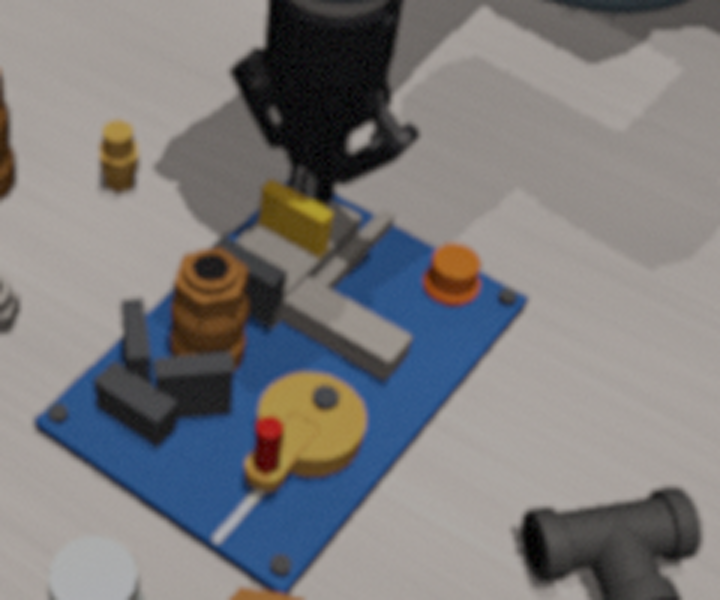

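Good, just short of the tab. Push slowly forward.

Call:
jog_arm(
  series=[
    [[0.2, 0, 0, 0, 0], [0.4, 0, 0, 0, 0], [0.6, 0, 0, 0, 0], [0.9, 0, 0, 0, 0], [1.2, 0, 0, 0, 0]],
  ],
)

```text
time: 21.98
tool_pos: [0.4829, 0.0034, 0.067]
orientation: [-1.18, 1.228, 1.182]
contact_force: [-4.0, -1.3, -0.0]
opening: 0.0002
```

Call:
jog_arm(
  series=[
    [[0.3, 0, 0, 0, 0], [0.5, 0, 0, 0, 0], [0.8, 0, 0, 0, 0], [1.0, 0, 0, 0, 0], [1.2, -0.05, 0, 0, 0]],
  ],
)

```text
time: 22.6
tool_pos: [0.4935, 0.0031, 0.067]
orientation: [-1.179, 1.23, 1.184]
contact_force: [-8.6, -0.7, 5.1]
opening: 0.0002
```

```bash
python3 cam.py 15 | head -1
```

```text
22.6 [0.4935 0.0031 0.067 ] [-8.5849 -0.7264  5.1155] [-0.9993  0.0384  0.0038]
```

View pics/s15c.png

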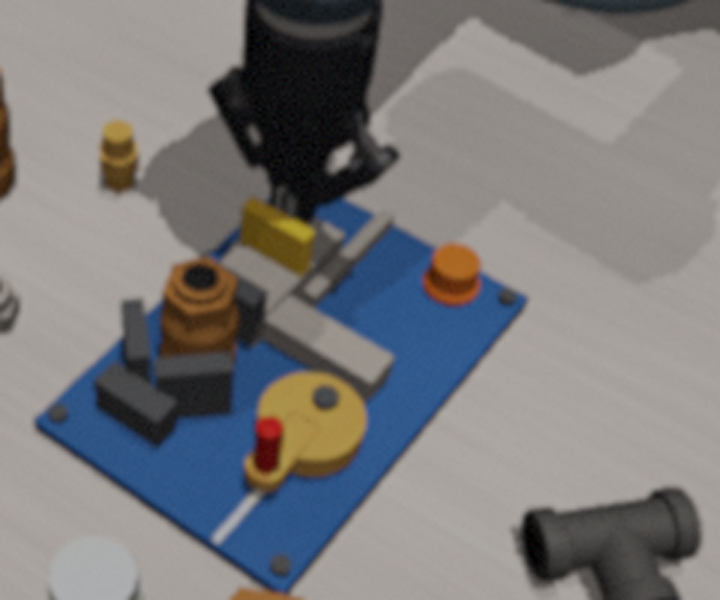

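Sliding and valve upright. Continue gently until the hard stop.

Call:
jog_arm(
  series=[
    [[0.2, 0, 0, 0, 0], [0.4, 0, 0, 0, 0], [0.6, 0, 0, 0, 0], [0.8, 0, 0, 0, 0], [0.8, 0, 0, 0, 0]],
  ],
)

```text
time: 23.42
tool_pos: [0.5009, 0.0029, 0.0669]
orientation: [-1.179, 1.231, 1.184]
contact_force: [-9.2, -2.2, 5.6]
opening: 0.0
```

Call:
jog_arm(
  series=[
    [[0.1, 0, 0, 0, 0], [0.2, 0, 0, 0, 0], [0.3, 0, 0, 0, 0], [0.4, 0, 0, 0, 0], [0.4, 0, 0, 0, 0]],
  ],
)

```text
time: 24.05
tool_pos: [0.5011, 0.0032, 0.0664]
orientation: [-1.176, 1.236, 1.189]
contact_force: [-18.5, -2.0, 13.0]
opening: -0.0002
```

```bash
python3 cam.py 16 ; python3 - <<'E'
from h import *
snap('wrist','w16.png')
E
```

```text
24.05 [0.5011 0.0032 0.0664] [-18.4951  -1.9555  13.0082] [-0.9992  0.0386  0.0117]
scene [306 230   8  17 104] [308.8462 237.2596]
1.505 [357.772  227.8655 356.0862 234.3489]
0.1 [312.0177 232.7623 311.2638 239.2038]
0.05 [310.4692 231.9229 309.7483 238.3727]
0 [308.9745 231.0258 308.2854 237.4843]
-0.05 [307.5375 230.0738 306.8791 236.5415]
top [251 206   5   7  26] [253.     209.1154]
1.505 [223.5037 234.7483 224.5715 235.9592]
0.1 [250.0637 208.7951 250.6124 210.491 ]
0.05 [251.4892 208.7096 252.0107 210.4071]
0 [252.9166 208.6941 253.4108 210.3919]
-0.05 [254.3423 208.7487 254.8092 210.4455]
scene 0.7 [313.1, 230.9] [0.6409 0.0925 0.074 ]
scene 0.7 [426.7, 267.5] [0.5926 0.2731 0.074 ]
top 0.84 [255.2, 209.5] [0.6434 0.0824 0.074 ]
```

View pics/s16c.png

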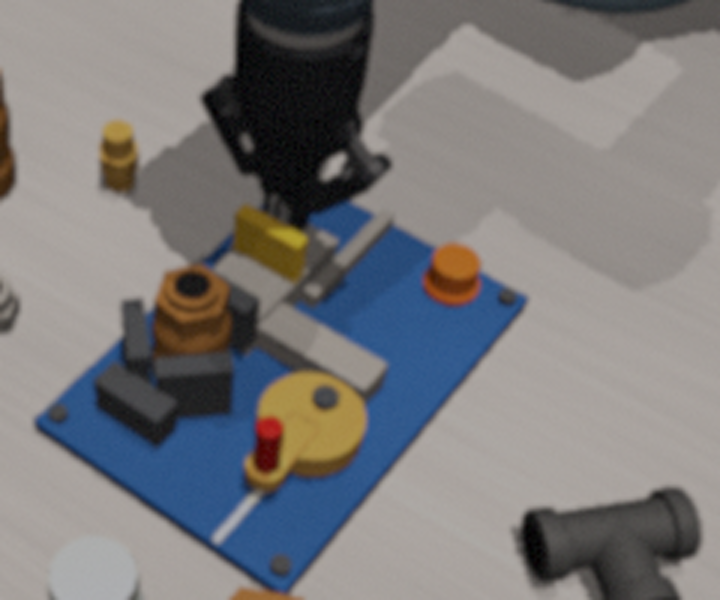

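View pics/w16.png

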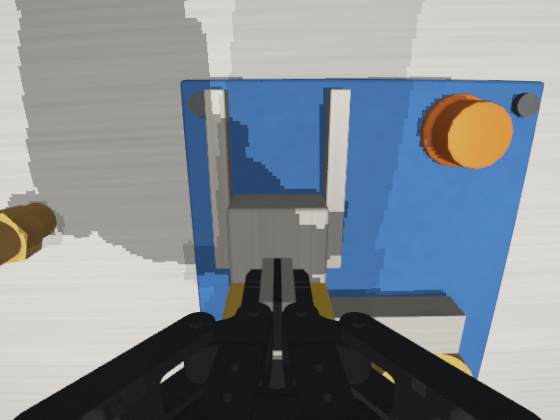

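View pics/t16c.png

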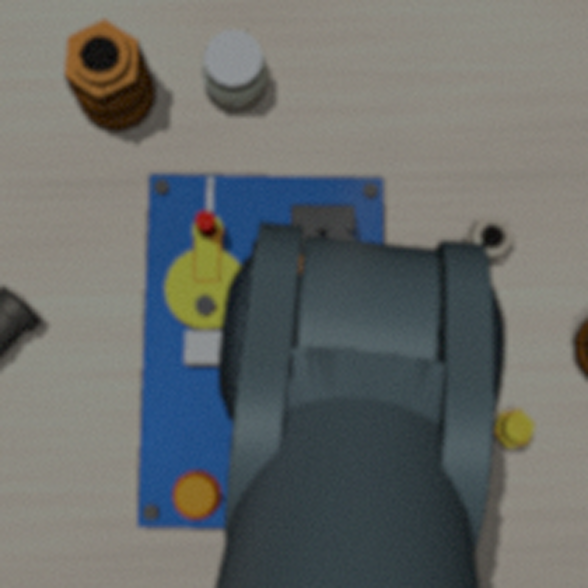

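Call:
jog_arm(
  series=[
    [[0.1, 0, 0, 0, 0], [0.2, 0, 0, 0, 0], [0.3, 0, 0, 0, 0], [0.4, 0, 0, 0, 0], [0.4, 0, 0, 0, 0]],
  ],
)

```text
time: 24.92
tool_pos: [0.5011, 0.0035, 0.0657]
orientation: [-1.172, 1.242, 1.194]
contact_force: [-25.4, -1.9, 18.9]
opening: -0.0001
```

```bash
python3 - <<'E'
from h import *
a=snap('wrist','w17.png')
s=telemetry.state();print(s['time'],s['tool_pos'],s['contact_force'])
b=cv2.imread('pics/w16.png');print(np.abs(a.astype(int)-b).mean())
E
```

```text
24.975 [0.5011569  0.003429   0.06574034] [-25.18204256  -2.6057188   19.52148104]
2.1197037981859412
```

Call:
jog_arm(
  series=[
    [[-1, 0, 0, 0, 0], [-2.5, 0, 0, 0, 0], [-3.5, 0, 2, 0, 0], [-5, 0, 6, 0, 0], [-8, 0, 11, 0, 0]],
  ],
)

```text
time: 25.6
tool_pos: [0.4336, 0.0031, 0.1789]
orientation: [-1.183, 1.223, 1.178]
contact_force: [1.2, 0.1, -0.2]
opening: -0.0001
```

Call:
jog_arm(
  series=[
    [[0, -5, 2, 0, 0], [0, -10, 4, 0, 0], [0, -15, 6, 0, 0], [0, -20, 6, 0, 0], [0, -25, 6, 0, 0]],
  ],
)

```text
time: 26.22
tool_pos: [0.4336, -0.2499, 0.2389]
orientation: [-1.186, 1.225, 1.175]
contact_force: [1.0, 0.6, -1.0]
opening: 0.0
```

```bash
python3 cam.py 18; python3 - <<'E'
from h import *
snap('wrist','w18.png')
for q,z in (('valve_center',.052),('seat',.052),('tab_back',.06)):
  for n in ('scene','top'):
    for d in vision.mark_of(n,q)[:2]: print(n,q,round(d['confidence'],2),d['uv'],atz(n,d['uv'],z))
E
```

```text
26.225 [ 0.4336 -0.2499  0.2389] [ 0.9989  0.6488 -1.0397] [-0.9992  0.0383 -0.0059]
scene [306 230   8  17 104] [308.8173 237.25  ]
1.505 [357.772  227.8655 356.0862 234.3489]
0.1 [312.0177 232.7623 311.2638 239.2038]
0.05 [310.4692 231.9229 309.7483 238.3727]
0 [308.9745 231.0258 308.2854 237.4843]
-0.05 [307.5375 230.0738 306.8791 236.5415]
top [251 206   5   7  28] [253.0357 209.1429]
1.505 [223.5037 234.7483 224.5715 235.9592]
0.1 [250.0637 208.7951 250.6124 210.491 ]
0.05 [251.4892 208.7096 252.0107 210.4071]
0 [252.9166 208.6941 253.4108 210.3919]
-0.05 [254.3423 208.7487 254.8092 210.4455]
scene 0.89 [310.0, 231.7] [0.6453 0.0893 0.074 ]
top 0.9 [256.3, 207.2] [0.6483 0.08   0.074 ]
scene valve_center 0.98 [301.6, 316.3] [0.76721732 0.15809758 0.052     ]
scene valve_center 0.8 [284.0, 199.7] [0.60115803 0.00408964 0.052     ]
top valve_center 0.69 [293.3, 227.0] [0.60820547 0.00241884 0.052     ]
top valve_center 0.61 [222.0, 157.7] [0.76486661 0.15559235 0.052     ]
scene seat 0.93 [279.1, 199.7] [ 0.60650824 -0.00304126  0.052     ]
scene seat 0.63 [282.4, 197.6] [ 0.5989142  -0.00117066  0.052     ]
top seat 0.63 [291.5, 227.7] [0.60676094 0.0062942  0.052     ]
top seat 0.28 [252.9, 209.7] [0.64728039 0.08838779 0.052     ]
scene tab_back 0.84 [309.4, 168.8] [0.51612678 0.00170564 0.06      ]
top tab_back 0.63 [295.2, 271.3] [0.51368202 0.00085226 0.06      ]
```

View pics/s18c.png

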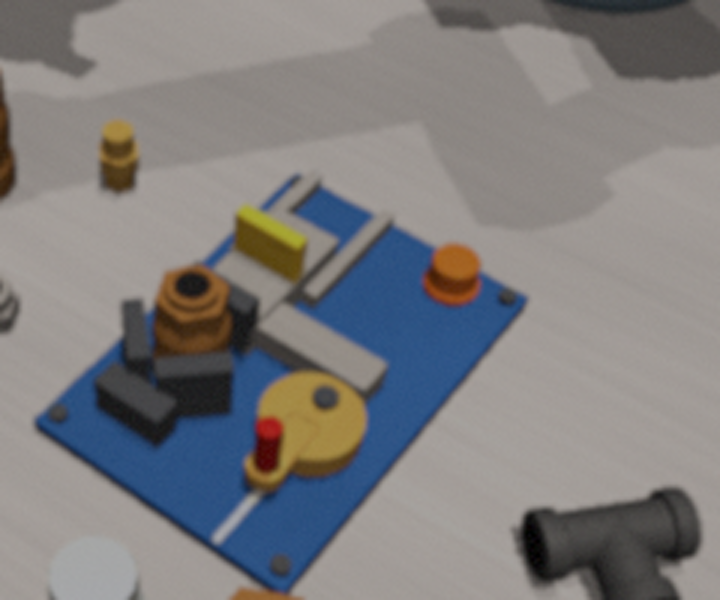

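View pics/t18c.png

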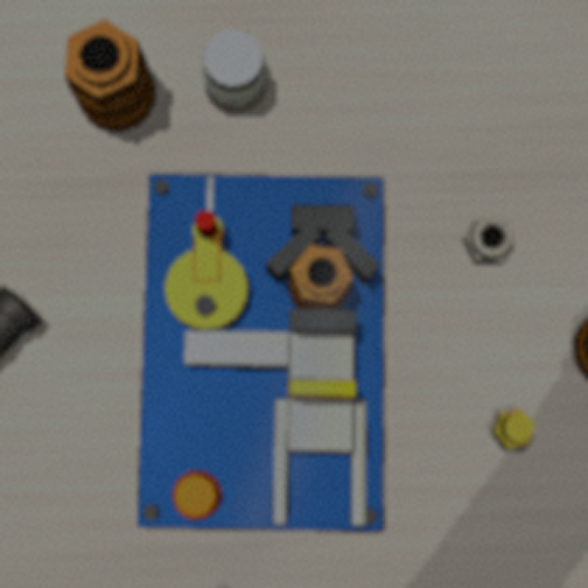

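Call:
jog_arm(
  series=[
    [[3.6, 5, 1, 0, 0], [7.2, 10, 2, 0, 0], [10.8, 15, 3, 0, 0], [14.4, 20, 3, 0, 0], [18, 25, 3, 0, 0]],
  ],
)

```text
time: 27.4
tool_pos: [0.6125, 0.0055, 0.2678]
orientation: [-1.182, 1.226, 1.181]
contact_force: [2.5, -1.1, 0.0]
opening: -0.0001
```

```bash
python3 - <<'E'
from h import *
for i in range(4): snap('wrist','w19.png')
s=telemetry.state();print(s['time'],s['tool_pos'])
E
```

```text
27.6 [0.61152608 0.00471154 0.26683575]
```

View pics/w19.png

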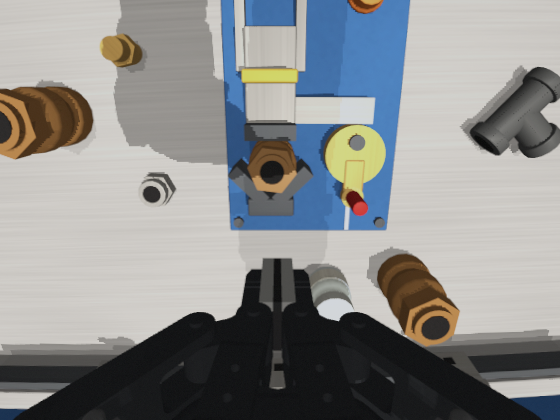

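```bash
python3 - <<'E'
from h import *
a=cv2.imread('pics/w19.png')[60:240,220:400];cv2.imwrite('pics/w19c.png',cv2.resize(a,None,fx=3.3,fy=3.3,interpolation=2))
E
```

```text
(no output)
```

View pics/w19c.png

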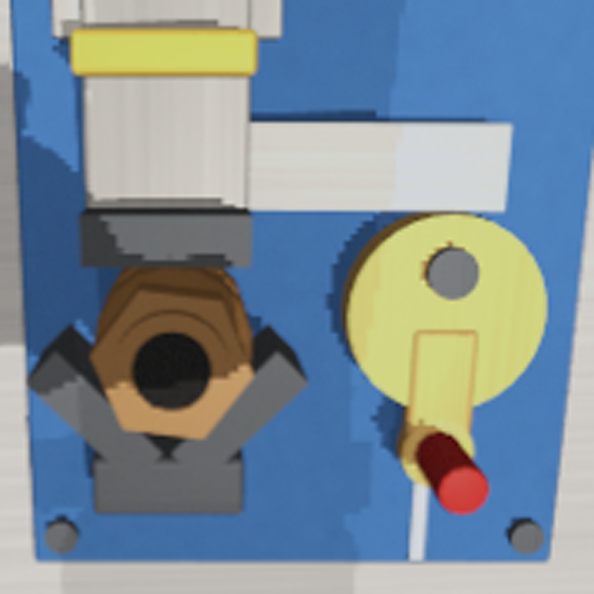

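```bash
python3 - <<'E'
from h import *
f=lambda u,v,z:atz('wrist',(220+u/3.3,60+v/3.3),z)[:2]
def ang(a,b): d=b-a; return round(np.arctan2(d[1],d[0]),4)
print('line',ang(f(420,488,.012),f(418,558,.012)),'edges',ang(f(12,0,.012),f(37,560,.012)),ang(f(594,155,.012),f(549,558,.012)))
print('lever',ang(f(413,333,.036),f(407,425,.036)),ang(f(476,333,.036),f(471,420,.036)))
b=f(452,273,.036);p=f(464,490,.074);print(b,p,ang(b,p),np.linalg.norm(b-p))
print('foot/cam x gap',f(450,211,.036)-f(450,214,.034))
E
```

```text
line 0.0051 edges -0.0344 -0.0386
lever -0.0366 -0.0115
[0.58425906 0.08950445] [0.64353596 0.08705866] -0.0412 0.059327338515115374
foot/cam x gap [-0.00113148 -0.0004779 ]
```

```bash
python3 - <<'E'
from h import *
print(order.finish_job(), telemetry.state()['time'])
E
```

```text
the job is handed in; nothing more can be done
the job is handed in; nothing more can be done
```

The cam is at its low point, the slide is home, and the check valve stands upright closed in the V-stop. I handed the job in at about 28 s of the 53 s allowed.

- **Cam:** I pushed the red post round from about 1.5 rad. One nudge overshot to about −0.05 rad, so I pushed it gently back from the other side. In the last wrist picture the post direction is within 0.005 rad of the fixture's axis. Less precise readings from the lever and the white line spread by about ±0.02 rad. The cam did not move while the slide was pushed.
- **Slide:** I pushed the yellow tab forward with the closed fingertips until it stopped. It did not move further when I raised the push to about 25 N. The measured travel was about 28.7 mm. That fits fully home only if the slide started about 1.3 mm forward, and I did not measure where it started. A gap of about 1 mm shows between foot and cam, so it seems the slide met its own stop and not the cam.
- **Valve:** It stands against both the jaw and the V-stop in the last wrist picture. The two camera estimates of its position differ by about 7 mm along x, so I relied on the picture.
- **Surroundings:** The loose parts look where they were at the start. The gripper was clear of everything at hand-in.

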